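Set a scored acrylic sheet on the snapping board

ROBOT

A 6-joint arm with a two-finger parallel gripper is mounted at the origin on the work surface. World frame = base frame: x ahead of the robot, y to its left, z up, the work surface at z = 0. Lengths are in m, angles in rad, forces in N, time in s.
With the tool pointing down it reaches from about 0.4 to 0.825 m from the base axis. Payload 7 kg.
Tool frame: the origin (TCP) lies midway between the tips of the shut fingers; the grasp point (between the pads) lies 19 mm behind it; z points along the fingers, y is the direction in which the jaws open and shut (so a half turn about z gives the same grasp; the last joint's range is limited). The gripper opens to 88 mm and grips with 3 to 60 N. Pads are 19 mm wide; open, the fingers measure 130 mm over their backs; the gripper's body (78 mm by 193 mm) begins 47 mm behind the grasp point.
Start: joints at [-1.047, 0.359, 0.012, 0, -1.224, -0.288], TCP at [0.158, -0.656, 0.227] pointing down, gripper open.
Joint ranges: [-3.07, 3.07], [-1.43, 2.12], [-1.02, 1.25], [-3.03, 1.67], [-3.05, -0], [-3.03, 3.03]. Speed limits (rad/s): [2.39, 2.39, 3.01, 3.14, 3.14, 3.14].

INTERFACE

Orientations are given as [roll, pitch, yaw] about the fixed x, y, z axes, in that order (R = Rz(yaw) Ry(pitch) Rx(roll)).
In Python, from station import get_state, grab_frame, camera_info, job_done gives the robot as it stands. The module is installed in compiled form; this text tells all that it offers.
- The arm moves only by the shell command python3 -m inch 'ROWS' [FORCE]. ROWS is JSON, a list that holds one entry, the list of rows, each a list of 7 numbers: the shift along the tool's x, y, z normalised to -1 to 1, where 1 is 50 cm, then the turn, a rotation vector about the tool's x, y, z normalised to -1 to 1, where 1 is 180 degrees, then the closure, from 0 (fully open) to 1 (shut). A call has 1 to 20 rows; each row shifts and turns the commanded pose from where the row before left it, along the tool's axes as they then stand; what a row does not reach is not made up. A row lasts 1/10 s, in which the tool goes at most 50 mm and 8.59 degrees, less where a joint would pass 70% of its speed; a pose out of reach is approached as far as the arm can. A call with a number of a shift or a turn outside -1 to 1 is refused whole. A call with a gripper value outside its range is refused whole. The fingers move at their own pace and stop on an object; FORCE is the grip in N (left out, the last holds). Time passes only in rows, so rows that do not move let the fingers close. It gives the time, the measured TCP pose, the force and the opening at its end, in the units of the state.
- get_state(): the state, without advancing time (a new reading comes with each control period).
- grab_frame(name): name is "side" or "top" or "wrist"; returns the picture (480x640x3 uint8, blue, green, red); there is no depth.
- camera_info(name): a dict with "vertical_fov" (degrees; the focal length in pixels is half the picture's height over the tangent of half this angle, whatever the lens; pixels are square), "cx", "cy" (the principal point, pixels), "R" (3x3) and "t" (3): a world point X has camera coordinates R X + t. Camera axes: x right, y down, z forward; pixel columns grow to the right and rows downward; lengths in m; the calibration is good to about 2 mm. A picture is of the moment at which its call begins: read the wrist's pose just before it. camera_info takes no time and is no camera call; for the wrist camera it gives the pose at the moment of the call.
- job_done(): hands the job in, once; it reports no verdict.
The state is a dict: "t": time; "q": joint angles; "qd": joint speeds; "joint_efforts": joint torques, N m; "eef_pos": TCP position; "ee_rot": TCP orientation; "force": force on the tool from outside, world axes, zero at the start; "moment": the same for the moment, N m; "width": finger opening in m.
Only numpy, scipy, OpenCV 4.12 (cv2) and the standard library are available. Lean on these libraries where they do the work, as an engineer would, in place of code of your own. Each camera call takes 0.05 s, during which the arm holds its last target.

TASK

The red acrylic sheet on the plywood snapping board has been scored across and is about to be snapped. Without picking it up, push it along the board with the fingertips until its scored line lies right above the board's aluminium edge along its whole length, the narrow strip sticking out past the edge. Then press the sheet down on the board with the fingertips, on the part that lies on the board, and finish while still holding it pressed down there, with everything else on the bench left where it is.

Things in the scene. Friction and masses are not known exactly. Their poses are not given: they have to be found in the camera images.
- board: Snapping board, fixed to the bench: plywood slab 260 (its x) by 300 mm (its y), flat top 40 mm above the bench, no fence or rim. Origin at the centre of the underside, on the bench. Its snapping edge is the straight edge at x = +130 mm, with a 22 mm wide bright aluminium strip flush with the top; +x points out past it. Small steel brackets jut 23 mm from its sides at bench level.
- edge_mid (a point): Middle of the board's snapping edge, at the level of the board's top (board x = +130, y = 0, z = 40 mm). The edge runs along the board's y, 150 mm to either side.
- sheet: Opaque red acrylic sheet, 180 (its x) by 130 (its y) by 6 mm, about 0.17 kg, loose, flat on the board. Origin at the centre of its underside. The scored line, white, 3 mm wide, runs across its top along its y at x = +30 mm: 60 mm from the end facing the snapping edge, 120 mm from the rear end (x = -90 mm). At the start the line is 60 to 110 mm short of the edge, the sheet turned up to 0.3 rad.
- score_left (a point): One end of the scored line, on the sheet's top (sheet x = +30, y = +65, z = 6 mm).
- score_right (a point): Other end of the scored line (sheet x = +30, y = -65, z = 6 mm).
- knife: Scoring knife, black and grey handle and steel blade, about 160 mm long along its x (from 78 mm behind to 81 mm ahead of its origin), 20 mm wide, 14 mm high, lying loose on the board beside the sheet, on the board's +y side. Origin on its underside. To be left alone.
- tape: Roll of tape lying flat on the bench in front of the snapping edge, 100 mm across, 24 mm high. Origin at the centre of its underside. To be left alone.
- screwdriver: Screwdriver lying on the bench beside the board, on its -y side, 200 mm along its own x (origin mid-length, on the bench), red handle 26 mm thick. To be left alone.
- bottle: Green glass water bottle, 66 mm across, 210 mm high, upright. Origin at the centre of its underside. To be left alone.
- jar: Amber glass screw jar with a steel lid, 70 mm across, 80 mm high, upright. Origin at the centre of its underside. To be left alone.
- mug: White mug, 80 mm across, 90 mm high, upright. Origin at the centre of its underside. To be left alone.
- offcut: Blue acrylic offcut without a line, 200 (x) by 80 (y) by 6 mm, flat on the bench away from the board. Origin at the centre of its underside. To be left alone.
- sander: Cork sanding block, 110 (x) by 60 (y) by 35 mm, on the bench. Origin at the centre of its underside. To be left alone.
Mind the look-alikes: they are no part of the job. There is more than one size of the sheet; the one meant has the size given above.

How it is judged:
By the outcome, as a careful person would: the job done as asked, in the order asked, and still so for the second after the job is handed in, while the arm keeps its last pose, push and grip.
It also fails if it takes over 70 s, if anything falls off the work surface, if the arm or the gripper's body presses on something with over 40 N, if the wrist force passes 120 N, or if a joint passes its speed limit or range.

## Working session

There is one attempt and no reset: what is moved stays moved. The work goes in short steps, Python scripts to look and compute and a shell command to move; the robot and the scene stay as the last step left them, time stands still between calls to the robot, and variables do not carry over. Pictures are saved under pics/ and viewed, and the job is handed in when it is done.

```bash
mkdir -p pics; python3 - <<'E'
from station import *
import cv2
s=get_state();print(s['t'],s['eef_pos'],s['ee_rot'],s['force'],s['width'])
for n in ("side","top","wrist"):
    cv2.imwrite(f"pics/{n}0.png",grab_frame(n))
    c=camera_info(n);print(n,c)
E
```

```text
0.0 [ 0.15754937 -0.65585592  0.225615  ] [ 3.13991701e+00 -1.40574637e-04 -2.90591876e+00] [-0.25247833  0.16615757  0.74762067] 0.08752962991123261
side {'vertical_fov': 55.760982256899794, 'cx': 321.84851538111803, 'cy': 240.34704545887794, 'R': array([[-0.83424759, -0.55133235, -0.00797489],
       [-0.427127  ,  0.65531793, -0.62299353],
       [ 0.34870257, -0.51632456, -0.78218633]]), 't': array([0.38758027, 0.2079498 , 1.30926719])}
top {'vertical_fov': 47.745735569310526, 'cx': 319.8238649528126, 'cy': 244.67893687297868, 'R': array([[ 0.03036517, -0.99949094,  0.009789  ],
       [-0.99754976, -0.03092084, -0.06275651],
       [ 0.06302725, -0.0078594 , -0.99798086]]), 't': array([0.00680007, 0.46188905, 1.33873649])}
wrist {'vertical_fov': 61.57375369042441, 'cx': 313.16812996312746, 'cy': 233.77514404155366, 'R': array([[-0.23294885,  0.97248427,  0.00303043],
       [ 0.93289174,  0.22258254,  0.2831431 ],
       [ 0.27467769,  0.06878492, -0.95907289]]), 't': array([ 0.67441219, -0.0359515 ,  0.39137593])}
```

View pics/top0.png

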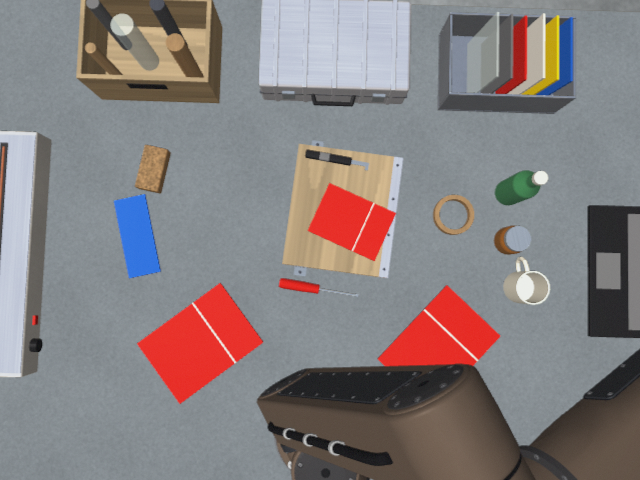

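View pics/side0.png

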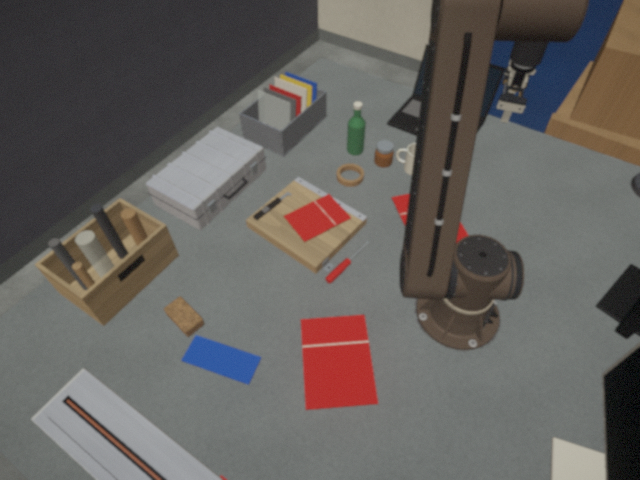

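The top view shows the board with aluminium edge at right (cols 388-402), and the red sheet on it (310-395, 183-260) with its white line running from about (374,203) to (354,250). The knife is above it at about (336,158) and the tape at (454,214). I'll measure these next.

```bash
cat > h.py <<'E'
import numpy as np, cv2
from station import *
def K(c):
    f=240/np.tan(np.radians(c['vertical_fov']/2)); return np.array([[f,0,c['cx']],[0,f,c['cy']],[0,0,1]])
def ray(c,uv,z):
    uv=np.atleast_2d(uv).astype(float)
    d=np.c_[uv,np.ones(len(uv))]@np.linalg.inv(K(c)).T@c['R']
    o=-c['R'].T@c['t']
    return o+d*((z-o[2])/d[:,2])[:,None]
def proj(c,X):
    p=(np.atleast_2d(X)@c['R'].T+c['t'])@K(c).T; return p[:,:2]/p[:,2:]
def redmask(im):
    h=cv2.cvtColor(im,cv2.COLOR_BGR2HSV)
    return (((h[...,0]<8)|(h[...,0]>172))&(h[...,1]>170)&(h[...,2]>90)).astype(np.uint8)*255
E
python3 - <<'E'
from h import *
im=cv2.imread('pics/top0.png');c=camera_info('top')
m=redmask(im);m=cv2.morphologyEx(m,cv2.MORPH_CLOSE,np.ones((7,7)))
cs,_=cv2.findContours(m,cv2.RETR_EXTERNAL,cv2.CHAIN_APPROX_NONE)
for k in cs:
    if cv2.contourArea(k)<1500: continue
    P=ray(c,k[:,0,:],0.046)
    r=cv2.minAreaRect(P[:,:2].astype(np.float32));print(cv2.contourArea(k),r)
    if 300<k[:,0,0].mean()<390: print(P[:,:].min(0),cv2.boxPoints(r))
h=cv2.cvtColor(im,cv2.COLOR_BGR2HSV)
cv2.imwrite('pics/crop0.png',cv2.resize(im[135:285,270:480],None,fx=3.8,fy=3.8,interpolation=cv2.INTER_CUBIC))
# world of rough points
print(ray(c,[(303,145),(403,157),(388,277),(283,264)],0.04))
print(ray(c,[(454,214)],0.02),ray(c,[(374,203),(354,250)],.046))
E
```

```text
5323.0 ((0.22162815928459167, -0.273402601480484), (0.17638778686523438, 0.24307559430599213), 47.9421272277832)
7371.5 ((0.21505925059318542, 0.3026297986507416), (0.1753537803888321, 0.24532651901245117), 38.07606506347656)
3681.0 ((0.5187316536903381, -0.05404440313577652), (0.17877155542373657, 0.12844893336296082), 66.93710327148438)
[ 0.42611862 -0.15814354  0.046     ] [[ 0.42462417 -0.11112668]
 [ 0.54280686 -0.16144544]
 [ 0.6128391   0.00303787]
 [ 0.49465644  0.05335663]]
[[ 0.70574827  0.07031506  0.04      ]
 [ 0.68375645 -0.17817558  0.04      ]
 [ 0.38595933 -0.14765577  0.04      ]
 [ 0.40982929  0.10958385  0.04      ]]
[[ 0.54832569 -0.31197271  0.02      ]] [[ 0.56591289 -0.10842764  0.046     ]
 [ 0.449065   -0.06243761  0.046     ]]
```

View pics/crop0.png

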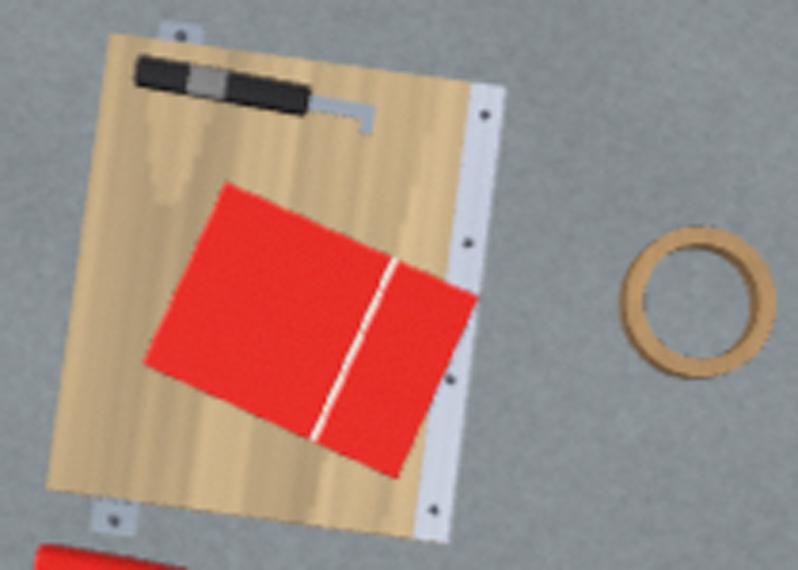

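```bash
cat > meas.py <<'E'
from h import *
def edgefit(im,c,p0,p1,z,half=5,n=60,chan=None,sign=0,tr=(0.05,0.95)):
    """sub-pixel edge along world segment p0-p1: max gradient across; returns world pts"""
    g=cv2.GaussianBlur(im.astype(np.float32),(0,0),0.8) if chan is None else cv2.GaussianBlur(chan.astype(np.float32),(0,0),0.8)
    if g.ndim==3: g=g.mean(2)
    p0,p1=np.array(p0),np.array(p1);d=p1-p0;nrm=np.array([-d[1],d[0]])/np.hypot(*d)
    out=[]
    L=np.linspace(-half,half,81)*1e-3
    for s in np.linspace(*tr,n):
        P=p0+s*d+L[:,None]*nrm
        uv=proj(c,np.c_[P,np.full(len(P),z)]).astype(np.float32)
        v=cv2.remap(g,uv[:,0].reshape(1,-1),uv[:,1].reshape(1,-1),cv2.INTER_CUBIC)[0]
        gr=np.gradient(v); 
        if sign: gr=np.maximum(gr*sign,0)
        else: gr=np.abs(gr)
        w=gr**2; 
        if w.max()<1e-3: continue
        out.append(p0+s*d+nrm*(w*L).sum()/w.sum())
    out=np.array(out,np.float32)
    vx,vy,x,y=cv2.fitLine(out,cv2.DIST_HUBER,0,1e-4,1e-4)[:,0]
    r=(out-[x,y])@np.array([-vy,vx])
    dd=np.array([vx,vy])
    if dd@d<0: dd=-dd
    return np.array([x,y]),dd,np.std(r)
E
python3 - <<'E'
from meas import *
im=cv2.imread('pics/top0.png');c=camera_info('top')
C=ray(c,[(303,145),(403,157),(388,277),(283,264)],0.04)[:,:2]
for i in range(4):
    p,d,r=edgefit(im,c,C[i],C[(i+1)%4],0.04,half=8)
    print(i,p,d,np.arctan2(d[1],d[0]),r*1e3)
# score line: centroid of whiteness
S=ray(c,[(374,203),(354,250)],.046)[:,:2]
mn=im.min(2) # white -> high
p0,p1=S;d=p1-p0;n=np.array([-d[1],d[0]])/np.hypot(*d);L=np.linspace(-7,7,71)*1e-3;o=[]
for s in np.linspace(.08,.92,50):
    P=p0+s*d+L[:,None]*n;uv=proj(c,np.c_[P,np.full(71,.046)]).astype(np.float32)
    v=cv2.remap(mn.astype(np.float32),uv[:,0].reshape(1,-1),uv[:,1].reshape(1,-1),cv2.INTER_CUBIC)[0];v=np.maximum(v-v.min()-20,0)
    o.append(p0+s*d+n*(v*L).sum()/v.sum())
l=cv2.fitLine(np.array(o,np.float32),cv2.DIST_HUBER,0,1e-4,1e-4)[:,0];print('line',l,np.arctan2(l[1],l[0]))
w=camera_info('wrist');print('wristcam',-w['R'].T@w['t'], get_state()['eef_pos'])
E
```

```text
0 [ 0.69378185 -0.06683313] [-0.08702493 -0.9962061 ] -1.6579316 2.2673914
1 [ 0.51951194 -0.16036579] [-0.9945476  0.1042835] 3.0371194 1.0734575
2 [ 0.39812008 -0.02380625] [0.1032822 0.9946521] 1.4673296 1.560019
3 [0.5578204  0.09364901] [ 0.99062747 -0.13659161] -0.13701995 2.4163468
line [ 0.92226225 -0.3865648   0.50856024 -0.08271077] -0.3969039
wristcam [ 0.08314016 -0.67477383  0.38349371] [ 0.15758386 -0.65597524  0.22584428]
```

```bash
python3 -m inch '[[[0,0,0,0,0,-0.0435,0],[0,0,0,0,0,-0.0435,0],[0,0,0,0,0,-0.0435,0],[0,0,0,0,0,-0.0435,0],[0,0,0,0,0,-0.0435,0],[0,0,0,0,0,-0.0435,0],[0,0,0,0,0,-0.0435,0],[0,0,0,0,0,-0.0435,0],[0,0,0,0,0,-0.0435,0],[0,0,0,0,0,0,0]]]'
```

```text
t: 1.15
eef_pos: [0.1576, -0.6561, 0.2262]
ee_rot: [3.141, 0.001, -1.674]
force: [0.2, -0.7, -0.6]
width: 0.0877
```

```bash
python3 -m inch '[[[-0.09,-0.034,0,0,0,0,0.5],[-0.09,-0.034,0,0,0,0,0.5],[-0.09,-0.034,0,0,0,0,0.5],[-0.09,-0.034,0,0,0,0,0.5],[-0.09,-0.034,0,0,0,0,0.5],[-0.09,-0.034,0,0,0,0,0.5],[-0.09,-0.034,0,0,0,0,0.5],[-0.09,-0.034,0,0,0,0,0.5],[-0.09,-0.034,0,0,0,0,0.5],[-0.09,-0.034,0,0,0,0,0.5],[-0.09,-0.034,0,0,0,0,0.5],[-0.09,-0.034,0,0,0,0,0.5],[-0.09,-0.034,0,0,0,0,0.5],[-0.09,-0.034,0,0,0,0,0.5],[-0.09,-0.034,0,0,0,0,0.5],[-0.09,-0.034,0,0,0,0,0.5],[-0.09,-0.034,0,0,0,0,0.5],[0,0,0,0,0,0,0.5]]]' 20
python3 - <<'E'
from h import *
w=camera_info('wrist');im=grab_frame('wrist');cv2.imwrite('pics/w1.png',im);import json
print(get_state()['eef_pos'],get_state()['q'])
for X in [(.528,.079,.04)]: print(proj(w,X))
E
```

```text
t: 2.95
eef_pos: [0.5274, 0.0784, 0.2259]
ee_rot: [-3.141, -0.0, -1.677]
force: [-0.3, -1.2, -0.4]
width: 0.044
[0.52601384 0.07648448 0.2257569 ] [ 5.13509661e-01  1.23695923e-01 -3.03299825e-01 -6.49335206e-05
 -1.14499691e+00 -6.19715140e-01]
[[312.45048345 207.29114348]]
```

View pics/w1.png

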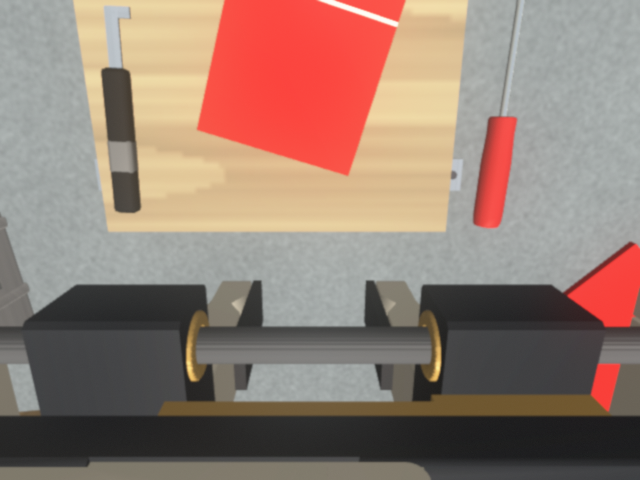

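The wrist view shows the sheet's rear edge from (199,129) to (348,175), the knife at left, and the board's rear edge level at row 232.

```bash
python3 - <<'E'
from h import *
w=camera_info('wrist')
bx=np.array([-.104,-.9945]);by=np.array([.9945,-.104]);e=np.array([.535,-.163])
for n,uv,z in [('rear corner',(348,175),.046),('rear corner2',(199,129),.046),('board rear L',(108,232),.04),('board rear R',(446,231),.04),('knife tip',(128,10),.045),('knife butt',(127,211),.05),('line end',(397,24),.046)]:
    P=ray(w,[uv],z)[0];print(n,P.round(4),((P[:2]-e)@bx).round(4),((P[:2]-e)@by).round(4))
s=get_state();P=np.array(s['eef_pos'][:2]);print((P-e)@bx,(P-e)@by)
E
```

```text
rear corner [0.4937 0.0513 0.046 ] -0.2088 -0.0634
rear corner2 [0.6107 0.0012 0.046 ] -0.1712 0.0582
board rear L [0.7091 0.0799 0.04  ] -0.2596 0.1479
board rear R [0.4107 0.1111 0.04  ] -0.2597 -0.1521
knife tip [ 0.6478 -0.0898  0.045 ] -0.0845 0.1046
knife butt [0.6829 0.0611 0.05  ] -0.2382 0.1238
line end [ 0.4474 -0.0587  0.046 ] -0.0946 -0.098
-0.23723275728977614 -0.033843125727904176
```

```bash
python3 -m inch '[[[0,0,0.09,0,0,0,0.5],[0,0,0.09,0,0,0,0.5],[0,0,0.09,0,0,0,0.5],[0,0,0.07,0,0,0,0.5],[0,0,0,0,0,0,0.5],[0,0,0,0,0,0,0.5]]]'
python3 -m inch '[[[0,0,0.01,0,0,0,0.5],[0,0,0.008,0,0,0,0.5],[0,0,0,0,0,0,0.5],[0,0,0,0,0,0,0.5]]]'; python3 -m inch '[[[0,0,0.002,0,0,0,0.5],[0,0,0,0,0,0,0.5]]]'; python3 -m inch '[[[0,0,0.002,0,0,0,0.5],[0,0,0,0,0,0,0.5]]]'
```

```text
t: 3.6
eef_pos: [0.5254, 0.0736, 0.0572]
ee_rot: [3.141, -0.001, -1.678]
force: [1.1, 0.7, 0.5]
width: 0.0441
t: 4.0
eef_pos: [0.5256, 0.0743, 0.0483]
ee_rot: [-3.141, 0.001, -1.676]
force: [0.3, 0.6, 0.2]
width: 0.0435
t: 4.2
eef_pos: [0.5254, 0.0742, 0.0467]
ee_rot: [-3.141, 0.0, -1.676]
force: [0.2, 0.1, 0.0]
width: 0.0439
t: 4.4
eef_pos: [0.5252, 0.0742, 0.0455]
ee_rot: [3.141, -0.0, -1.676]
force: [-0.2, 1.2, -0.8]
width: 0.044
```

```bash
for i in 1; do python3 -m inch '[[[0,0,0.003,0,0,0,0.5],[0,0,0,0,0,0,0.5]]]'; python3 -m inch '[[[0,0,0.002,0,0,0,0.5],[0,0,0,0,0,0,0.5],[0,0,0,0,0,0,0.5]]]';  python3 -m inch '[[[0,0,0.002,0,0,0,0.5],[0,0,0,0,0,0,0.5],[0,0,0,0,0,0,0.5]]]'; done
```

```text
t: 4.6
eef_pos: [0.5252, 0.0741, 0.0438]
ee_rot: [3.141, -0.0, -1.676]
force: [-1.5, -0.4, 0.5]
width: 0.0441
t: 4.9
eef_pos: [0.5253, 0.0742, 0.043]
ee_rot: [3.142, -0.0, -1.676]
force: [-0.2, 0.4, -0.3]
width: 0.0437
t: 5.2
eef_pos: [0.5253, 0.0741, 0.042]
ee_rot: [3.142, -0.0, -1.676]
force: [-0.3, 0.5, -0.3]
width: 0.044
```

```bash
python3 -m inch '[[[0.01,0,0,0,0,0,0.5],[0.01,0,0,0,0,0,0.5],[0.01,0,0,0,0,0,0.5],[0.01,0,0,0,0,0,0.5],[0.01,0,0,0,0,0,0.5],[0.01,0,0,0,0,0,0.5],[0.01,0,0,0,0,0,0.5],[0.01,0,0,0,0,0,0.5],[0.01,0,0,0,0,0,0.5],[0.01,0,0,0,0,0,0.5],[0.01,0,0,0,0,0,0.5],[0.01,0,0,0,0,0,0.5],[0.01,0,0,0,0,0,0.5],[0.01,0,0,0,0,0,0.5],[0.005,0,0,0,0,0,0.5],[0.003,0,0,0,0,0,0.5],[0,0,0,0,0,0,0.5],[0,0,0,0,0,0,0.5]]]'
python3 - <<'E'
from h import *
for n in ('wrist','top'):
    im=grab_frame(n);cv2.imwrite(f'pics/{n}2.png',im)
im=cv2.imread('pics/top2.png');cv2.imwrite('pics/crop2.png',cv2.resize(im[135:285,270:480],None,fx=3.8,fy=3.8,interpolation=cv2.INTER_CUBIC))
E
```

```text
t: 7.0
eef_pos: [0.5176, 0.0006, 0.0421]
ee_rot: [-3.142, -0.0, -1.676]
force: [0.3, 0.4, 0.2]
width: 0.0437
```

View pics/wrist2.png

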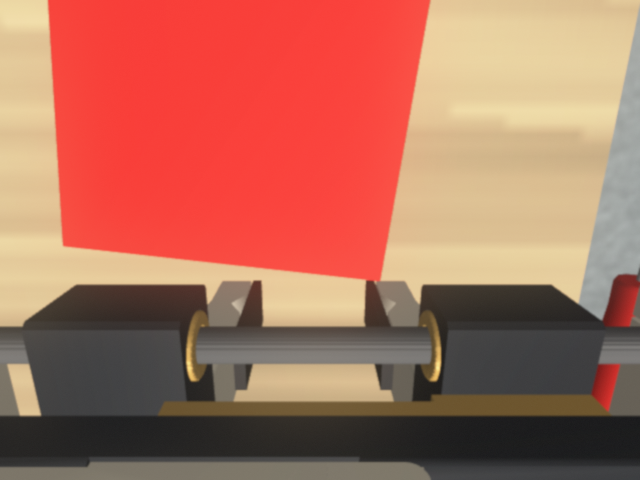

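View pics/crop2.png

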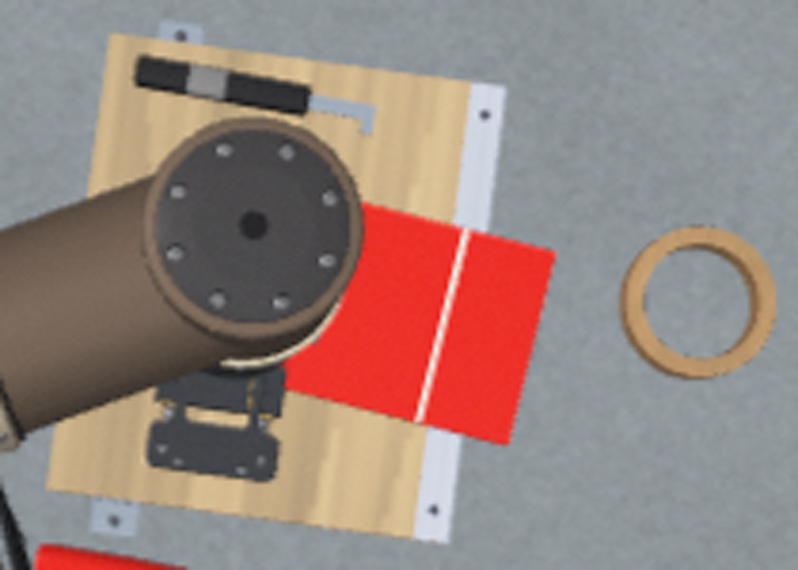

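The sheet has turned and advanced. In the top crop, the line (465,230)-(420,422) is still about 14 to 28 mm short of the edge. I'll measure that exactly.

```bash
cat >> meas.py <<'E'
def fitpts(o):
    l=cv2.fitLine(np.array(o,np.float32),cv2.DIST_HUBER,0,1e-4,1e-4)[:,0]; return l[2:],l[:2]
def scoreline(im,c,p0,p1,z=.046,half=7,tr=(.08,.92)):
    mn=im.min(2).astype(np.float32);p0,p1=np.array(p0),np.array(p1);d=p1-p0
    n=np.array([-d[1],d[0]])/np.hypot(*d);L=np.linspace(-half,half,141)*1e-3;o=[]
    for s in np.linspace(*tr,60):
        P=p0+s*d+L[:,None]*n;uv=proj(c,np.c_[P,np.full(len(L),z)]).astype(np.float32)
        v=cv2.remap(mn,uv[:,0].reshape(1,-1),uv[:,1].reshape(1,-1),cv2.INTER_CUBIC)[0];v=np.maximum(v-np.median(v)-20,0)
        if v.sum()>0:o.append(p0+s*d+n*(v*L).sum()/v.sum())
    return fitpts(o)
def report(im,c,l0,l1,e0,e1):
    """l0,l1: pixel ends of line; e0,e1 world pts of edge"""
    S=ray(c,[l0,l1],.046)[:,:2]; p,d=scoreline(im,c,S[0],S[1])
    ed=(e1-e0)/np.hypot(*(e1-e0));n=np.array([-ed[1],ed[0]])
    for q in S:
        q2=p+d*((q-p)@d); print('line end',q2.round(4),'dist to edge mm',(abs((q2-e0)@n)*1e3).round(2), 'signed',((q2-e0)@n*1e3).round(2))
    a=np.arctan2(d[1],d[0]);b=np.arctan2(ed[1],ed[0]);x=(a-b+np.pi/2)%np.pi-np.pi/2
    print('angle line-edge',x,'len',np.hypot(*(S[1]-S[0])))
E
python3 - <<'E'
from meas import *
im=cv2.imread('pics/top2.png');c=camera_info('top')
k=lambda x,y:(270+x/3.8-.37,135+y/3.8-.37)
e=[ray(c,[k(505,87)],.04)[0,:2],ray(c,[k(449,542)],.04)[0,:2]]
p1,d1,r1=edgefit(im,c,e[0],e[1],.04,half=5,tr=(.03,.28))
p2,d2,r2=edgefit(im,c,e[0],e[1],.04,half=5,tr=(.80,.97))
print(p1,d1,r1,p2,d2,r2)
report(im,c,k(465,230),k(420,422),p2,p1)
s=get_state();print(s['eef_pos'])
w=camera_info('wrist')
bx=np.array([-.104,-.9945]);by=np.array([.9945,-.104]);E=np.array([.535,-.163])
for uv in [(380,278),(63,245)]:
    P=ray(w,[uv],.046)[0];print(P,(P[:2]-E)@bx,(P[:2]-E)@by)
T=s['eef_pos'][:2];print('tcp',(T-E)@bx,(T-E)@by)
E
```

```text
[ 0.63393354 -0.17242363] [-0.99424076  0.1071694 ] 0.00017147562 [ 0.4268032  -0.15077466] [-0.9946679   0.10312983] 0.000110613466
line end [ 0.5866 -0.1528] dist to edge mm 14.59 signed 14.59
line end [ 0.4619 -0.1246] dist to edge mm 29.7 signed 29.7
angle line-edge -0.11852026 len 0.12782461490640473
[0.51763619 0.00064156 0.04209355]
[ 0.48902059 -0.00908564  0.046     ] -0.1482859699012607 -0.06173362032583273
[ 0.61469046 -0.03681056  0.046     ] -0.13378320344654837 0.06612846108741167
tcp -0.16093569909847336 -0.03428702808242438
```

```bash
python3 -m inch '[[[-0.01,0,0,0,0,0,0.5],[0,-0.012,0,0,0,0,0.5],[0.008,0,0,0,0,0,0.5],[0.003,0.001,0,0,0,0,0.5],[0.006,0.0034,0,0,0,0,0.5],[0.006,0.0034,0,0,0,0,0.5],[0.006,0.0034,0,0,0,0,0.5],[0.006,0.0034,0,0,0,0,0.5],[0.006,0.0034,0,0,0,0,0.5],[0.004,0.002,0,0,0,0,0.5],[0,0,0,0,0,0,0.5],[0,0,0,0,0,0,0.5]]]'
cat > look.py <<'E'
import sys
from meas import *
i=sys.argv[1]
w=camera_info('wrist');s=get_state();a=grab_frame('wrist');cv2.imwrite(f'pics/wrist{i}.png',a)
im=grab_frame('top');cv2.imwrite(f'pics/top{i}.png',im);cv2.imwrite(f'pics/crop{i}.png',cv2.resize(im[165:265,330:460],None,fx=6,fy=6,interpolation=cv2.INTER_CUBIC))
np.savez(f'pics/w{i}.npz',R=w['R'],t=w['t'],p=s['eef_pos'])
c=camera_info('top')
e=[np.array([.6839,-.1777]),np.array([.3858,-.1464])]
p1,d1,r1=edgefit(im,c,e[0],e[1],.04,half=5,tr=(.03,.25));p2,d2,r2=edgefit(im,c,e[0],e[1],.04,half=5,tr=(.85,.97));print('edge',p1,p2,r1*1e3,r2*1e3)
# line: white pixels within red hull
m=redmask(im);m2=np.zeros_like(m);m2[150:290,340:440]=m[150:290,340:440]
k=np.argwhere(m2)[:,::-1].astype(np.int32);h=cv2.convexHull(k);H=np.zeros_like(m);cv2.fillConvexPoly(H,h,255)
H=cv2.erode(H,np.ones((3,3)))
wh=((im.min(2)>110)&(H>0)).astype(np.uint8);n,lab,st,_=cv2.connectedComponentsWithStats(wh,connectivity=8)
j=1+np.argmax(st[1:,3]);q=np.argwhere(lab==j)[:,::-1];l0=q[q[:,1].argmin()];l1=q[q[:,1].argmax()];print(l0,l1,st[j])
report(im,c,l0,l1,p2,p1)
E
python3 look.py 3
```

```text
t: 8.3
eef_pos: [0.5117, -0.0165, 0.0421]
ee_rot: [-3.142, -0.0, -1.676]
force: [1.0, 0.3, -0.8]
width: 0.044
edge [ 0.6421614  -0.17336144] [ 0.4177752  -0.14982851] 0.16401155 0.124214016
[393 194] [387 244] [387 194   8  51 114]
line end [ 0.5895 -0.1562] dist to edge mm 11.58 signed 11.58
line end [ 0.466  -0.1447] dist to edge mm 10.18 signed 10.18
angle line-edge 0.011346579 len 0.12400131210201061
```

```bash
python3 -c "
import cv2,numpy as np
a=cv2.imread('pics/wrist3.png');b=cv2.imread('pics/crop3.png');cv2.imwrite('pics/both3.png',np.vstack([cv2.resize(a,(400,300)),cv2.resize(b,(400,300))]))"
```

```text
(no output)
```

View pics/both3.png

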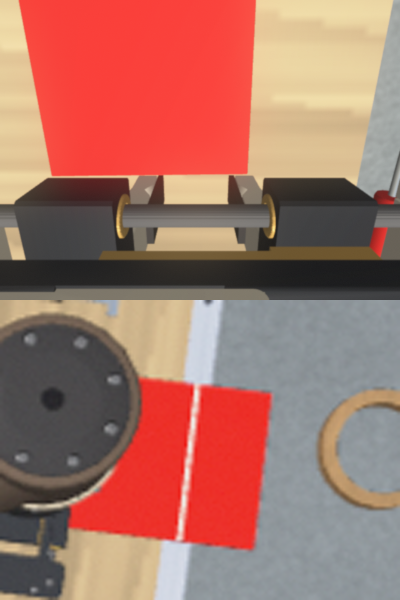

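```bash
python3 -m inch '[[[-0.01,0,0,0,0,0,0.25],[-0.006,0,0,0,0,0,0.25],[0,-0.03,0,0,0,0,0.25],[0,-0.03,0,0,0,0,0.25],[0,0,0,0,0,0,0.25],[0.006,0,0,0,0,0,0.25],[0.006,0,0,0,0,0,0.25],[0.005,0,0,0,0,0,0.25],[0.005,0,0,0,0,0,0.25],[0.005,0,0,0,0,0,0.25],[0.003,0,0,0,0,0,0.25],[0,0,0,0,0,0,0.25],[0,0,0,0,0,0,0.25]]]'
python3 look.py 4
```

```text
t: 9.7
eef_pos: [0.5408, -0.0266, 0.0421]
ee_rot: [3.142, -0.0, -1.676]
force: [-0.5, -0.3, 0.0]
width: 0.0659
edge [ 0.63738394 -0.17283863] [ 0.41777414 -0.14983858] 0.16501004 0.13246885
[396 195] [390 244] [390 195   8  50 111]
line end [ 0.5872 -0.1634] dist to edge mm 4.12 signed 4.12
line end [ 0.4663 -0.1509] dist to edge mm 4.0 signed 4.0
angle line-edge 0.0009391308 len 0.1215571745754064
```

```bash
python3 -c "
import cv2,numpy as np
a=cv2.imread('pics/wrist4.png');b=cv2.imread('pics/crop4.png');cv2.imwrite('pics/both4.png',np.vstack([cv2.resize(a,(400,300)),cv2.resize(b,(400,300))]))"
```

```text
(no output)
```

View pics/both4.png

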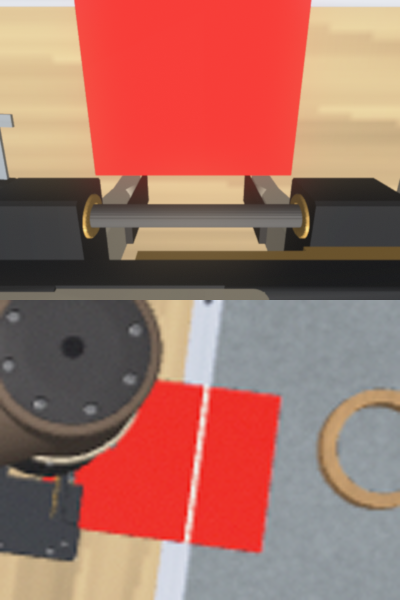

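The two-finger push seated the sheet, and the angle error is now about 0.001 rad. About 4 mm remains.

```bash
python3 -m inch '[[[0.003,0,0,0,0,0,0.25],[0.003,0,0,0,0,0,0.25],[0.001,0,0,0,0,0,0.25],[0,0,0,0,0,0,0.25],[0,0,0,0,0,0,0.25]]]'
python3 look.py 5
python3 -m inch '[[[-0.006,0,0,0,0,0,0.25],[-0.006,0,0,0,0,0,0.25],[-0.02,0,0,0,0,0,0.25],[0,0,-0.09,0,0,0,0.25],[0,0,-0.09,0,0,0,0.25],[0.06,0,-0.08,0,0,0,0.25],[0.09,0,0,0,0,0,0.25],[0.02,0,0,0,0,0,0.25],[0,0,0,0,0,0,0.25],[0,0,0,0,0,0,0.25],[0,0,0,0,0,0,0.25],[0,0,0,0,0,0,0.25]]]'
python3 look.py 6
```

```text
t: 10.3
eef_pos: [0.5405, -0.0301, 0.0421]
ee_rot: [3.142, -0.0, -1.676]
force: [0.5, 0.8, 0.7]
width: 0.066
edge [ 0.6421613  -0.17336237] [ 0.41777468 -0.14983356] 0.16789679 0.12978551
[397 195] [391 244] [391 195   9  50 112]
line end [ 0.5872 -0.1667] dist to edge mm 0.91 signed 0.91
line end [ 0.4663 -0.1542] dist to edge mm 0.68 signed 0.68
angle line-edge 0.0018719435 len 0.12156124287591294
t: 11.6
eef_pos: [0.5333, -0.0977, 0.1717]
ee_rot: [3.141, -0.0, -1.675]
force: [-0.1, -0.3, -0.0]
width: 0.0656
edge [ 0.6583833  -0.17406067] [ 0.4054685 -0.1485239] 1.1717384 0.13731386
[414 210] [390 215] [386 210  31   6  60]
line end [ 0.5464 -0.2079] dist to edge mm 44.9 signed -44.9
line end [ 0.536  -0.1486] dist to edge mm 13.02 signed 13.02
angle line-edge -1.2965604 len 0.060293120019096036
```

View pics/wrist6.png

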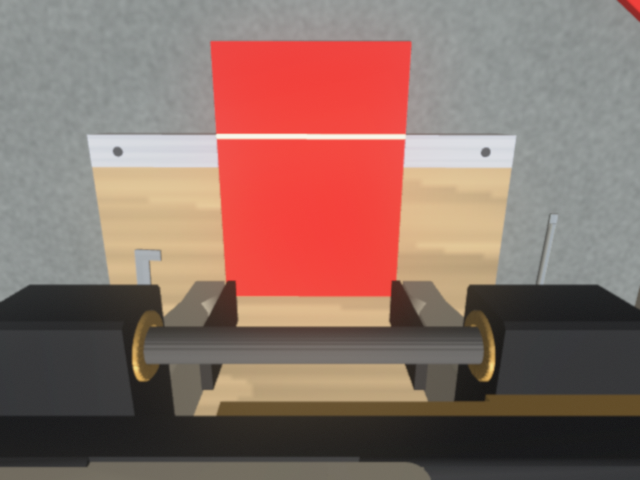

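In the wrist view the white line (217-406, row 136) is collinear with the aluminium strip's outer edge (row 135). I'll measure it in this closer view.

```bash
cat > wm.py <<'E'
import sys
from meas import *
i=sys.argv[1]
im=cv2.imread(f'pics/wrist{i}.png');z=np.load(f'pics/w{i}.npz');c=camera_info('wrist');c=dict(c);c['R']=z['R'];c['t']=z['t']
u=[float(x) for x in sys.argv[2:]] # lineL(2) lineR(2) edgeLout(2) edgeL(2) edgeR(2) edgeRout(2)
U=np.array(u).reshape(-1,2)
L=ray(c,U[:2],.046)[:,:2];G=ray(c,U[2:],.04)[:,:2]
lp,ld=scoreline(im,c,L[0],L[1],half=6,tr=(.05,.95))
a=edgefit(im,c,G[0],G[1],.04,half=5);b=edgefit(im,c,G[2],G[3],.04,half=5);print(a,b)
e0,e1=(b[0]+0*b[1]),a[0];ed=(e1-e0)/np.hypot(*(e1-e0));n=np.array([-ed[1],ed[0]])
for q in L:
    q=lp+ld*((q-lp)@ld);print(q,'signed mm (+ short of edge)',(q-e0)@n*1e3)
print('ang',np.arctan2(ed[1],ed[0]),'len',np.hypot(*(L[1]-L[0])))
E
python3 wm.py 6 217 136 406 136 92 135 212 135 412 136 512 136
```

```text
(array([ 0.6233769 , -0.17120445], dtype=float32), array([-0.99427694,  0.10683344], dtype=float32), np.float32(3.2261356e-05)) (array([ 0.41047975, -0.14849718], dtype=float32), array([-0.9940545 ,  0.10888375], dtype=float32), np.float32(6.0681727e-05))
[ 0.59201149 -0.16729054] signed mm (+ short of edge) 0.5653176586758855
[ 0.46340327 -0.15343539] signed mm (+ short of edge) 0.7025374685868871
ang -0.10625669 len 0.1293528551615335
```

```bash
python3 -m inch '[[[0,0,0.08,0,0,0,0.25],[0,0,0.08,0,0,0,0.25],[0,0,0.06,0,0,0,0.25],[0,0,0.014,0,0,0,0.25],[0,0,0,0,0,0,0.25],[0,0,0,0,0,0,0.25],[0,0,0,0,0,0,0.25]]]'
python3 -m inch '[[[0,0,0.006,0,0,0,0.25],[0,0,0,0,0,0,0.25],[0,0,0,0,0,0,0.25]]]'
python3 -m inch '[[[0,0,0.004,0,0,0,0.25],[0,0,0,0,0,0,0.25],[0,0,0,0,0,0,0.25]]]'
```

```text
t: 12.4
eef_pos: [0.5345, -0.0984, 0.0568]
ee_rot: [-3.139, 0.001, -1.675]
force: [0.8, -0.4, 0.2]
width: 0.0659
t: 12.7
eef_pos: [0.5334, -0.0986, 0.0525]
ee_rot: [-3.141, 0.0, -1.676]
force: [-1.4, -0.7, -0.3]
width: 0.0657
t: 13.0
eef_pos: [0.5331, -0.0987, 0.0499]
ee_rot: [3.141, -0.0, -1.676]
force: [0.1, -0.5, -0.2]
width: 0.0658
```

```bash
for k in 1; do python3 -m inch '[[[0,0,0.004,0,0,0,0.25],[0,0,0,0,0,0,0.25],[0,0,0,0,0,0,0.25]]]'; python3 -m inch '[[[0,0,0.002,0,0,0,0.25],[0,0,0,0,0,0,0.25],[0,0,0,0,0,0,0.25]]]'; python3 -m inch '[[[0,0,0.002,0,0,0,0.25],[0,0,0,0,0,0,0.25],[0,0,0,0,0,0,0.25]]]'; done
```

```text
t: 13.3
eef_pos: [0.5332, -0.0986, 0.048]
ee_rot: [3.141, -0.0, -1.676]
force: [-0.2, -0.7, -0.4]
width: 0.0659
t: 13.6
eef_pos: [0.5332, -0.0986, 0.047]
ee_rot: [3.142, -0.0, -1.676]
force: [0.6, -0.5, 0.0]
width: 0.0654
t: 13.9
eef_pos: [0.5334, -0.0986, 0.0463]
ee_rot: [-3.141, -0.0, -1.676]
force: [-0.3, 0.6, 3.6]
width: 0.066
```

Contact at z ≈ 0.046 m, as expected. I'll press a little more.

```bash
python3 -m inch '[[[0,0,0.001,0,0,0,0.25],[0,0,0,0,0,0,0.25],[0,0,0,0,0,0,0.25]]]'; python3 -m inch '[[[0,0,0.001,0,0,0,0.25],[0,0,0,0,0,0,0.25],[0,0,0,0,0,0,0.25]]]'
```

```text
t: 14.2
eef_pos: [0.5334, -0.0986, 0.0463]
ee_rot: [-3.141, -0.0, -1.676]
force: [-2.3, 0.4, 9.4]
width: 0.0658
t: 14.5
eef_pos: [0.5334, -0.0986, 0.0462]
ee_rot: [-3.141, -0.0, -1.676]
force: [-3.8, 2.2, 14.8]
width: 0.0658
```

```bash
python3 -m inch '[[[0,0,0.0006,0,0,0,0.25],[0,0,0,0,0,0,0.25],[0,0,0,0,0,0,0.25]]]';python3 look.py 7
```

```text
t: 14.8
eef_pos: [0.5334, -0.0986, 0.0462]
ee_rot: [-3.141, -0.0, -1.675]
force: [-5.4, 2.5, 17.4]
width: 0.0657
edge [ 0.63746333 -0.17422304] [ 0.4177739  -0.14984097] 1.7123609 0.14600487
[406 216] [391 244] [378 216  30  29  97]
line end [ 0.5391 -0.182 ] dist to edge mm 18.55 signed -18.55
line end [ 0.4685 -0.1482] dist to edge mm 7.25 signed 7.25
angle line-edge -0.3362186 len 0.07823222265106138
```

View pics/wrist7.png

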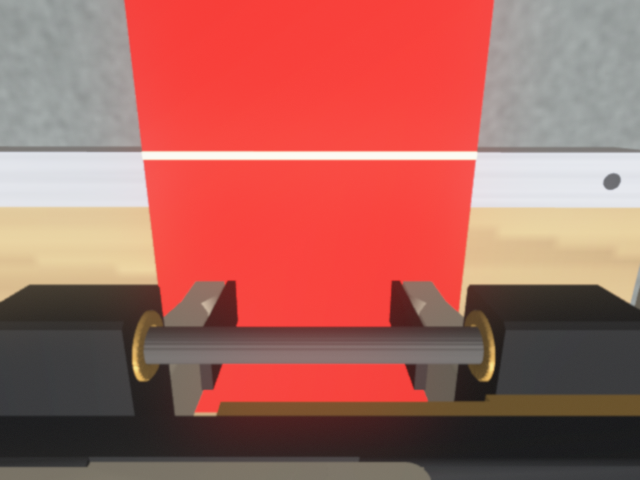

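View pics/top7.png

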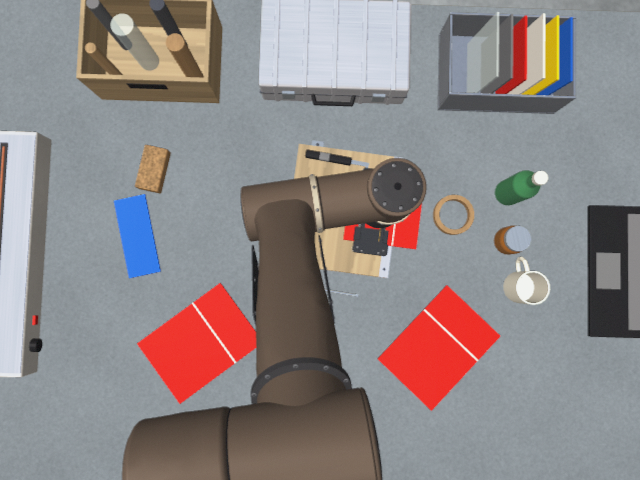

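The top view shows everything else in place, but the arm covers the line there, so that line fit is invalid. The wrist view shows the line at row 155 and the strip's edge at about row 150, so I'll measure in that view.

```bash
python3 wm.py 7 143 155 476 155 5 151 138 151 484 151 634 151; python3 -c "
import cv2
a=cv2.imread('pics/wrist7.png');cv2.imwrite('pics/z7.png',cv2.resize(a[130:180,80:240],None,fx=5,fy=5,interpolation=cv2.INTER_NEAREST))"
```

```text
(array([ 0.6202031 , -0.17148449], dtype=float32), array([-0.99428135,  0.10679202], dtype=float32), np.float32(4.4081462e-05)) (array([ 0.43140477, -0.1512782 ], dtype=float32), array([-0.99431264,  0.10650031], dtype=float32), np.float32(3.1620355e-05))
[ 0.59234869 -0.16736608] signed mm (+ short of edge) 1.1308092554935174
[ 0.46437319 -0.15382682] signed mm (+ short of edge) 0.9742866134260217
ang -0.10661993 len 0.12868971571323826
```

View pics/z7.png

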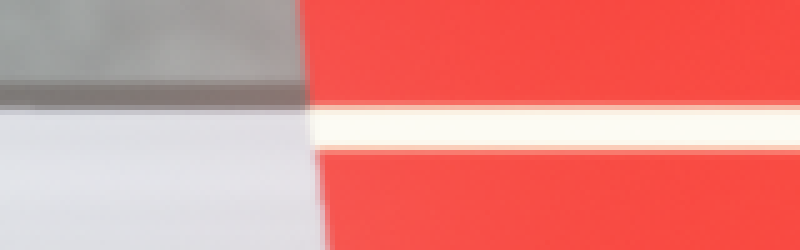

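```bash
python3 -c "
from station import *
s=get_state();print(s['t'],s['eef_pos'],s['force']);print(job_done())"
```

```text
14.9 [ 0.53338539 -0.0986085   0.04623405] [-5.50332181  1.8886356  17.30687171]
the job is handed in; nothing more can be done
None
```

The sheet's scored line now lies above the board's aluminium edge along its whole length, with the 60 mm strip sticking out. I handed the job in at 14.9 s with the open fingertips pressing the sheet down about 65 mm behind the edge.

- **How it was moved:** I pushed the sheet from its rear end only. The first pushes on the rear corner turned it straight, and a two-finger push then brought the line up to the edge.
- **Line position before pressing:** the wrist camera put the line 0.6–0.7 mm short of the edge, and the top camera 0.7–0.9 mm. Both put it parallel to the edge within about 0.002 rad.
- **Line position while pressed:** the wrist camera read 1.0–1.1 mm short. I think about 0.4 mm of that is a bias, because the board's side face was visible and blurred the edge fit. I take the sheet as not having moved.
- **Press at hand-in:** about 17 N downward, with about 5.8 N sideways.
- **Failed check:** the top camera's last line measurement is invalid, because the arm covered part of the line. I relied on the wrist camera for that.
- **Everything else:** by eye in the last top view, the tape, bottle, jar, mug, offcut, sander and the visible parts of the knife were where they started. The arm hid most of the screwdriver. I saw no sign that anything had been touched.

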